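# Open a bar clamp: screw to its stop, a quarter turn back, jaw withdrawn past the pawl

### The arm

A 6-joint arm with a two-finger parallel gripper is mounted at the origin on a cart in front of the work surface, level with it; the furniture and walls round the work are solid. World frame = base frame: x ahead of the robot, y to its left, z up, the work surface at z = 0. Lengths are in m, angles in rad, forces in N, time in s.
With the tool pointing down it reaches from about 0.3 to 0.875 m from the base axis. Payload 6.4 kg.
Tool frame: the origin (TCP) lies between the finger pads; the fingertips stand 22 mm ahead of it and the grasp point (between the pads) lies 3 mm ahead of it; z points along the fingers, y is the line along which they close (so a half turn about z gives the same grasp; the last joint's range is limited). The gripper opens to 85 mm and grips with 20 to 120 N. Pads are 22 mm wide; open, the fingers measure 114 mm over their backs; the gripper's body (76 mm by 85 mm) begins 54 mm behind the grasp point. The pads swing forward as they close: fully open they stand 13 mm farther back than shut.
Start: joints at [-1.499, 0.181, 1.607, -0, 1.354, -0.206], TCP at [0.158, -0.553, 0.253] pointing down, gripper open.
Joint ranges: [-2.99, 2.99], [-0.89, 2.07], [0.3, 2.58], [-1.14, 4.28], [0, 2.63], [-3.12, 3.12]. Speed limits (rad/s): [2.57, 2.57, 3.01, 3.14, 3.14, 3.14].

### API

Orientations are given as a unit quaternion [w, x, y, z].
In Python, from bench import ctrl, imaging, workorder gives the robot as it stands.
- The arm moves only by the shell command python3 -m pendant 'ROWS' [OPENING]. ROWS is JSON, a list of rows, each a list of 4 numbers: the shift along the tool's x, y, z in cm, then the turn about the tool's z in degrees. In form: [[dx, dy, dz, roll], ...]. A call has 1 to 12 rows; each row is the pose to reach, as a shift and turn from the pose commanded when the call began, along the tool's axes at that moment; what a row does not reach only later rows make up. A row lasts 1/12 s, in which the tool goes at most 41.7 mm and 7.16 degrees, less where a joint would pass 70% of its speed; a pose out of reach is approached as far as the arm can. A call with a gripper value outside its range is refused whole. OPENING is the opening, from 0 (shut) to 1 (fully open), set as the call begins (- or left out, the last holds). The fingers move at their own pace and stop on an object; the grip force is fixed at half the most. Time passes only in rows, so rows that repeat a pose let the fingers close. It gives the time, the measured TCP pose, the force, the opening and the grip force at its end, in the units of the state.
- ctrl.get_obs(): the state, without advancing time (a new reading comes with each control period).
- imaging.camera(name): name is "side" or "top" or "wrist"; returns the picture (420x560x3 uint8, red, green, blue); there is no depth.
- imaging.camera_info(name): a dict with "K" (3x3 intrinsics, pixels), "k1" (the pictures are not rectified: a ray, as slopes to the right and down, at radius r is drawn at 1 + k1 r^2 times it, then the intrinsics apply), "T" (4x4, takes a point from camera to world coordinates); the wrist camera has in their place "tool_from_camera" (4x4, takes a point from camera to tool coordinates, whose origin is the TCP and whose axes are the flange's). Camera axes: x right, y up, looking along -z (the intrinsics and any distortion apply to the point x, -y, -z); pixel columns grow to the right and rows downward; lengths in m; the calibration is good to about 2 mm. A picture is of the moment at which its call begins: read the wrist's pose just before it. camera_info takes no time and is no camera call.
- workorder.hand_in(): hands the job in; it is judged then, once.
The state is a dict: "time_s": time; "q": joint angles; "dq": joint speeds; "joint_efforts": joint torques, N m; "eef_pos": TCP position; "eef_rot": TCP orientation; "wrist_force": force on the tool from outside, world axes, zero at the start; "torque": the same for the moment, N m; "opening": opening from 0.0 (shut) to 1.0 (fully open); "grasp_force": force on a finger pad.
Only numpy, scipy, OpenCV 4.12 (cv2) and the standard library are available. Lean on these libraries where they do the work, as an engineer would, in place of code of your own. Each camera call takes 0.05 s, during which the arm holds its last target. There are 200 camera calls.

### The job

The pipe stub in the grey bar clamp is welded, so open the clamp right up, ready for the stub to be lifted out later. Wind the handwheel anticlockwise by its crank grip until you feel it come up against its stop, then back it off a quarter turn so that the thread cannot jam; after that squeeze the pawl lever against the post of the sliding jaw to lift the pawl out of the teeth, and draw the jaw all the way back to the end of the bar. Let go, and leave the stub lying where it is on the rails.

Things in the scene. Friction and masses are not known exactly. Their poses are not given: they have to be found in the camera images.
- clamp: Fixed bar clamp of grey castings and dark steel rails, 350 mm long, on two feet. Origin on the bench under the bar; x runs level along the bar from the handwheel end (about -187 mm, towards the robot) to the end block (172 mm); y to the left as seen from the handwheel; z up. Rails (44 mm wide over all) have their top at z = 90 mm; the toothed bar lies between them. The screw head, in front, reaches x = -94 to -64 mm, z = 137 mm; end block to z = 113 mm.
- wheel_centre (a point): Centre of the handwheel, in the plane of its front face: on the clamp's centre line, x = -116.5 mm, z = 104 mm. The wheel (115 mm across, three spokes) stands upright and faces the clamp's -x. It turns in place; the bare steel spindle end, 18 mm thick, stands out 9 to 24 mm in front of this point.
- crank_grip (a point): Middle of the crank grip: a black barrel grip, 24 mm thick and 62 mm long, that points level out of the rim along the clamp's -x and spins freely on its pin. This point lies 36.5 mm in front of the wheel's face and 50 mm from the wheel's axis, at z = 54 to 154 mm. An upright hand on the low half of its circle would foul the wheel: lean the tool back from the wheel some 30 degrees.
- wheel (a joint): Turn of the handwheel in rad, growing anticlockwise as seen from in front of the wheel (this opens the screw; the spindle with its round pad draws back 1 mm per rad). At a value a the crank grip is at angle a from straight up, towards the clamp's +y: offset from the axis 50 mm * (sin a in y, cos a in z). Hard stop at 15.0 when open, 0 when screwed right in; starts 1.6 to 2.3 turns short of the open stop. Turning takes about 2 N at the grip.
- release (a point): Where to squeeze on the sliding jaw: midway between the jaw's upright post (12 mm thick along the bar, 28 mm wide, on the handwheel side) and the dark pawl lever behind it (7 mm thick, 24 mm wide), at z = 150 mm; both end at z = 172 mm. Over both outsides they measure 43 mm along the bar, 31 mm when squeezed. Below z = 127 mm the jaw is wider, and the stub lies in front of it. The point travels with the jaw.
- jaw (a joint): Travel of the sliding jaw in m towards the end block (the clamp's +x): about 0 at the start, 0.042 fully back against its end. It slides with about 3 N once the pawl is lifted; with the pawl down the teeth (every 14 mm) hold it. The pawl must be kept lifted while the jaw is drawn back.
- pawl (a joint): Angle of the sprung pawl in rad: 0 down, in the teeth; clear of them above about 0.15; 0.27 fully squeezed. Squeezing the lever towards the post (3 to 5 N) lifts it; let go, it springs down.
- stub: Loose dark pipe stub, 60 mm long, 32 mm across, lying along the bar on the rails between the spindle's pad and the jaw. Origin at its underside, midway along its length; x along it.

How it is judged:
By the outcome, as a careful person would: the job done as asked, in the order asked, and still so for the second after the job is handed in, with the robot touching nothing.
It also fails if it takes over 70 s, if anything falls off the work surface, if the arm or the gripper's body presses on something with over 40 N, if the wrist force passes 120 N, or if a joint passes its speed limit or range.

## Working session

There is one attempt and no reset: what is moved stays moved. The work goes in short steps, Python scripts to look and compute and a shell command to move; the robot and the scene stay as the last step left them, time stands still between calls to the robot, and variables do not carry over. Pictures are saved under pics/ and viewed, at most 10 in all, crops included, and the job is handed in when it is done.

```bash
ls; mkdir -p pics; python3 - <<'E'
from bench import ctrl, imaging
import cv2
o=ctrl.get_obs();print(o)
for n in("side","top"):
    cv2.imwrite(f"pics/{n}0.png",imaging.camera(n)[:,:,::-1]);print(n,imaging.camera_info(n))
print(imaging.camera_info("wrist"))
E
```

```text
pics
{'time_s': 0.0, 'q': array([-1.49931288e+00,  1.81559649e-01,  1.60800615e+00, -8.66825436e-06,
        1.35379883e+00, -2.06273006e-01]), 'dq': array([-0.00165557,  0.00068325, -0.00158095,  0.00110884,  0.00159413,
        0.00095542]), 'joint_efforts': array([-1.30457251e-03, -4.44880271e+01, -3.51343668e+01, -5.33336624e-04,
        8.97788443e-03, -4.32787135e-05]), 'eef_pos': array([ 0.157656  , -0.55242866,  0.25237455]), 'eef_rot': array([-8.84262311e-04,  9.90371391e-01,  1.38433101e-01,  5.54437725e-05]), 'wrist_force': array([ 0.4746332 , -0.12747903,  0.24641425]), 'torque': array([-0.00027507, -0.03430603, -0.00729187]), 'grasp_force': 0.0, 'opening': 1.0010589277317599}
side {'K': array([[501.65874693,   0.        , 279.93384517],
       [  0.        , 501.65874693, 209.57690152],
       [  0.        ,   0.        ,   1.        ]]), 'k1': 0.028910788831869594, 'T': array([[ 0.99992374, -0.00275192, -0.01203918,  0.49140443],
       [-0.01001231,  0.39005174, -0.9207385 , -1.03815701],
       [ 0.00722971,  0.92078883,  0.38999444,  0.43849018],
       [ 0.        ,
[... 337 characters left out ...]
0.03352793, -0.25690682],
       [ 0.03209628,  0.12038131,  0.99220873,  0.95066579],
       [ 0.        ,  0.        ,  0.        ,  1.        ]])}
{'K': array([[333.90692868,   0.        , 276.72501673],
       [  0.        , 333.90692868, 210.62035656],
       [  0.        ,   0.        ,   1.        ]]), 'k1': -0.03697875422281131, 'tool_from_camera': array([[-2.76189417e-05,  9.54898663e-01,  2.96931883e-01,
         7.55546945e-02],
       [ 9.99999225e-01,  3.96023493e-04, -1.18055151e-03,
        -1.41900189e-03],
       [-1.24489906e-03,  2.96931620e-01, -9.54897933e-01,
        -1.21670021e-01],
       [ 0.00000000e+00,  0.00000000e+00,  0.00000000e+00,
         1.00000000e+00]])}
```

View pics/side0.png

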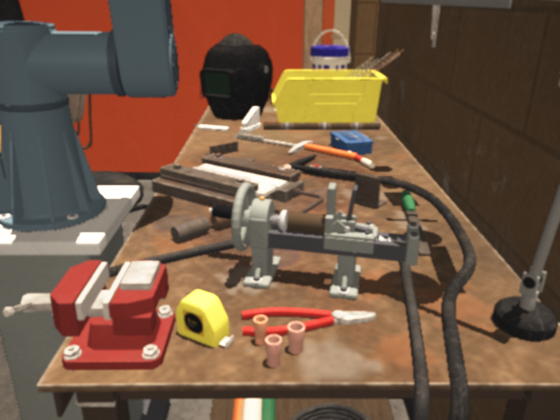

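View pics/top0.png

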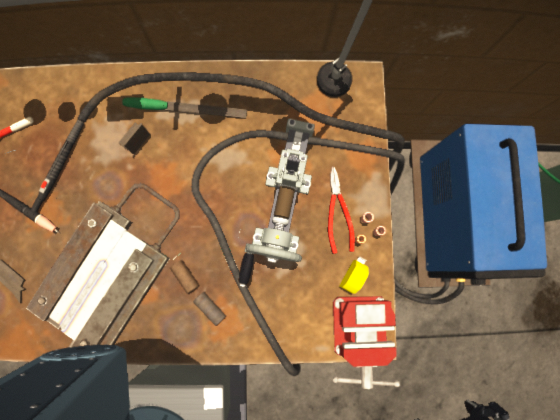

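```bash
cat > h.py <<'E'
import numpy as np, cv2
from bench import ctrl, imaging
from scipy.spatial.transform import Rotation as R
from scipy.optimize import least_squares
def cam(n,obs=None):
    i=imaging.camera_info(n)
    if n!="wrist": return i,i["T"]
    T=np.eye(4);w=obs["eef_rot"];T[:3,:3]=R.from_quat([w[1],w[2],w[3],w[0]]).as_matrix();T[:3,3]=obs["eef_pos"]
    return i,T@i["tool_from_camera"]
def project(n,P,obs=None):
    i,T=cam(n,obs);p=(np.atleast_2d(P)-T[:3,3])@T[:3,:3]
    s=np.c_[p[:,0],-p[:,1]]/-p[:,2:];s=s*(1+i["k1"]*(s**2).sum(1,keepdims=True))
    return s@i["K"][:2,:2].T+i["K"][:2,2]
def ray(n,uv,obs=None):
    i,T=cam(n,obs)
    s=cv2.undistortPoints(np.array([[uv]],float),i["K"],np.array([i["k1"],0,0,0.]))[0,0]
    return T[:3,3],T[:3,:3]@np.array([s[0],-s[1],-1])
def onz(n,uv,z,obs=None):
    o,d=ray(n,uv,obs);return o+d*(z-o[2])/d[2]
def clamp(p,P):
    c,s=np.cos(p[2]),np.sin(p[2]);P=np.atleast_2d(P)
    return np.c_[p[0]+c*P[:,0]-s*P[:,1],p[1]+s*P[:,0]+c*P[:,1],P[:,2]]
E
python3 - <<'E'
import cv2,numpy as np
t=cv2.imread("pics/top0.png")[110:300,220:350]; s=cv2.imread("pics/side0.png")[170:305,160:430]
t=cv2.resize(t,None,fx=3,fy=3,interpolation=2); s=cv2.resize(s,None,fx=3,fy=3,interpolation=2)
cv2.imwrite("pics/c1.png",t[:,:]); 
cv2.imwrite("pics/c2.png",s[:,:800])
E
```

```text
(no output)
```

View pics/c1.png

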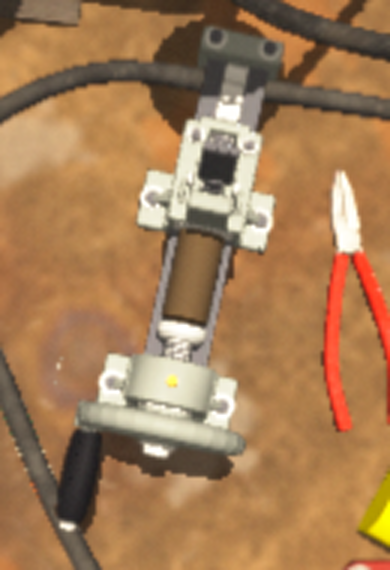

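View pics/c2.png

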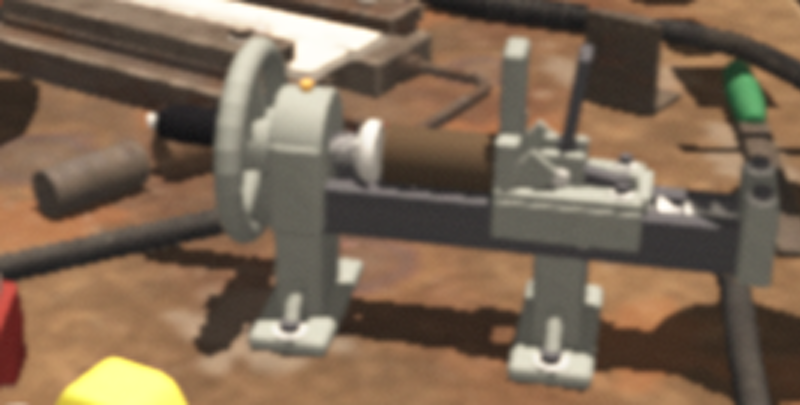

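```bash
python3 - <<'E'
from h import *
t=lambda u,v:(u/3+220-.33,v/3+110-.33); s=lambda u,v:(u/3+160-.33,v/3+170-.33)
D=[("top",t(78,413),(-.112,.0575,.104)),("top",t(244,442),(-.112,-.0575,.104)),("top",t(244,35),(.172,0,.113)),
("top",t(172,381),(-.079,0,.139)),("side",s(306,84),(-.079,0,.139)),("side",s(261,38),(-.111,0,.1615)),("side",s(241,241),(-.111,0,.0465))]
f=lambda p:np.ravel([(project(n,clamp(p,P))[0]-uv) for n,uv,P in D])
r=least_squares(f,[.45,-.25,-.2]);p=r.x;print("pose",p,np.round(r.fun.reshape(-1,2),1))
np.save("pose.npy",p)
# grip angle: axis mid between top pixels; base & tip
for a in np.arange(.6,2.3,.2):
    P=clamp(p,[(x,.05*np.sin(a),.104+.05*np.cos(a)) for x in(-.116-.0675,-.122)])
    q=project("top",P)-(220,110);w=project("side",P)-(160,170)
    print(round(a,1),np.round(q*3).tolist(),np.round(w*3).tolist())
# jaw: top of post near/far outer edges in side view, plane y_clamp=-.014/-.012, z=.172
for a in (0,):
    P=clamp(p,[(x,0,.172) for x in (.0,.02,.04,.06,.08)]);print(np.round((project("side",P)-(160,170))*3).tolist())
o=ctrl.get_obs();print(cam("wrist",o)[1][:3,:3])
E
```

```text
pose [ 0.5482834  -0.29865079 -0.21442139] [[-0.2  0. ]
 [ 0.8  1.9]
 [ 0.3 -3.2]
 [ 0.5 -1. ]
 [-0.3  0. ]
 [-4.7  0.8]
 [ 3.5 -3.4]]
0.6 [[96.0, 530.0], [115.0, 434.0]] [[137.0, 40.0], [241.0, 48.0]]
0.8 [[84.0, 527.0], [104.0, 432.0]] [[142.0, 46.0], [245.0, 54.0]]
1.0 [[75.0, 524.0], [95.0, 430.0]] [[146.0, 55.0], [249.0, 63.0]]
1.2 [[69.0, 522.0], [88.0, 429.0]] [[149.0, 67.0], [251.0, 75.0]]
1.4 [[66.0, 521.0], [85.0, 429.0]] [[152.0, 80.0], [253.0, 89.0]]
1.6 [[65.0, 520.0], [84.0, 429.0]] [[153.0, 96.0], [253.0, 104.0]]
1.8 [[68.0, 520.0], [87.0, 430.0]] [[153.0, 112.0], [253.0, 121.0]]
2.0 [[73.0, 521.0], [92.0, 432.0]] [[152.0, 129.0], [252.0, 138.0]]
2.2 [[81.0, 522.0], [100.0, 434.0]] [[150.0, 145.0], [250.0, 154.0]]
[[451.0, 37.0], [489.0, 39.0], [528.0, 42.0], [566.0, 45.0], [606.0, 48.0]]
[[ 2.74248184e-01  9.18351845e-01  2.85338084e-01]
 [-9.61658907e-01  2.61985443e-01  8.10911520e-02]
 [-2.84215409e-04 -2.96637011e-01  9.54990263e-01]]
```

```bash
cat >> h.py <<'E'
def Rt(o): w=o["eef_rot"];return R.from_quat([w[1],w[2],w[3],w[0]]).as_matrix()
def shift(o,target,pose,yaw):   # tool shift cm, roll deg to reach target with tool x at world yaw
    M=Rt(o);d=M.T@(np.asarray(target)-o["eef_pos"])*100
    y0=np.arctan2(M[1,0],M[0,0]);roll=-np.degrees((yaw-y0+np.pi)%(2*np.pi)-np.pi)
    return np.round(d,2),round(roll,1)
E
python3 - <<'E'
from h import *
p=np.load("pose.npy");o=ctrl.get_obs();a=1.85
g=clamp(p,(-.1715,.05*np.sin(a),.104+.05*np.cos(a)))[0];print(g)
g[2]=.24;print(shift(o,g,p,p[2]+np.pi))
E
```

```text
[ 0.39093791 -0.21519558  0.09022049]
(array([ 31.68, -26.04,   1.3 ]), np.float64(-151.8))
```

```bash
python3 -m pendant '[[2.6,-2.2,0.1,-7],[5.3,-4.3,0.2,-14],[8,-6.5,0.3,-21],[10.6,-8.7,0.4,-28],[13.2,-10.9,0.5,-35],[15.8,-13,0.6,-42],[18.5,-15.2,0.7,-49],[21.1,-17.4,0.8,-56],[23.8,-19.5,0.9,-63],[26.4,-21.7,1,-70],[29,-23.9,1.1,-77],[31.7,-26,1.3,-84]]' 1; python3 -m pendant '[[0,0,0,-7],[0,0,0,-14],[0,0,0,-21],[0,0,0,-28],[0,0,0,-35],[0,0,0,-42],[0,0,0,-49],[0,0,0,-56],[0,0,0,-63],[0,0,0,-67.8],[0,0,0,-67.8],[0,0,0,-67.8]]'; python3 - <<'E'
from h import *
o=ctrl.get_obs();print(o["q"],o["eef_pos"]);np.save("o1.npy",o,allow_pickle=True)
cv2.imwrite("pics/w1.png",imaging.camera("wrist")[:,:,::-1])
E
```

```text
time_s: 1.1
eef_pos: [0.3917, -0.2143, 0.2402]
eef_rot: [0.0, 0.641, 0.767, -0.0]
wrist_force: [0.3, -1.1, 0.3]
opening: 0.999
grasp_force: 0.0
time_s: 2.1
eef_pos: [0.3911, -0.2158, 0.24]
eef_rot: [-0.0, 0.108, 0.994, 0.0]
wrist_force: [0.1, 0.1, -0.2]
opening: 1.005
grasp_force: 0.0
[-7.71142770e-01 -1.03620943e-01  1.92900794e+00 -4.04268422e-05
  1.31676948e+00 -2.12489279e+00] [ 0.39109066 -0.21584314  0.24002911]
```

View pics/w1.png

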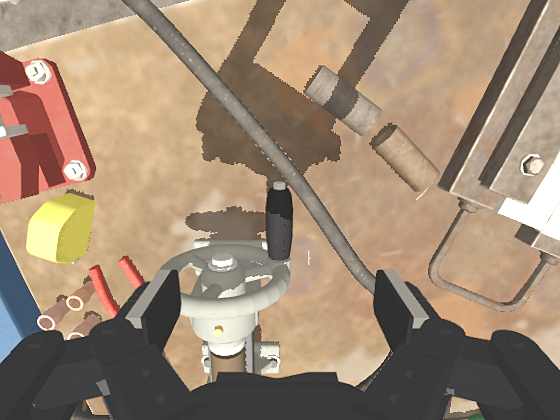

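```bash
python3 - <<'E'
from h import *
o=np.load("o1.npy",allow_pickle=True).item()
p0=np.load("pose.npy")
D=[((218,331),(-.079,0,.139)),((222,258),(-.1405,0,.112))]
for uv,P in D: 
    w=onz("wrist",uv,P[2],o); print("world",w,"pred pix",project("wrist",clamp(p0,P),o),uv)
t=lambda u,v:(u/3+220-.33,v/3+110-.33); s=lambda u,v:(u/3+160-.33,v/3+170-.33)
A=[("wrist",(218,331),(-.079,0,.139)),("wrist",(222,256),(-.1405,0,.111)),("side",s(306,84),(-.079,0,.139)),("top",t(172,381),(-.079,0,.139)),("top",t(78,413),(-.112,.0575,.104)),("top",t(244,442),(-.112,-.0575,.104)),("top",t(244,35),(.172,0,.113))]
f=lambda q:np.ravel([(project(n,clamp(q,P),o if n=="wrist" else None)[0]-uv) for n,uv,P in A])
r=least_squares(f,p0);p=r.x;print(p,np.round(r.fun.reshape(-1,2),1).tolist());np.save("pose.npy",p)
for a in np.arange(1.4,2.3,.1):
    P=clamp(p,[(x,.05*np.sin(a),.104+.05*np.cos(a)) for x in(-.184,-.122)])
    print(round(a,1),np.round(project("wrist",P,o)).tolist(),np.round((project("side",P)-(160,170))*3).tolist())
E
```

```text
world [ 0.47148042 -0.28024442  0.139     ] pred pix [[215.92772099 330.95126636]] (218, 331)
world [ 0.42231019 -0.26781712  0.112     ] pred pix [[217.21005439 245.79375997]] (222, 258)
[ 0.55135163 -0.29848025 -0.22641487] [[0.4, 3.1], [-1.3, -7.3], [1.8, -0.2], [-0.1, -2.7], [-0.9, -2.0], [-0.0, 0.6], [1.1, -4.4]]
1.4 [[282.0, 198.0], [281.0, 271.0]] [[158.0, 79.0], [260.0, 88.0]]
1.5 [[282.0, 197.0], [281.0, 268.0]] [[159.0, 86.0], [260.0, 96.0]]
1.6 [[283.0, 195.0], [281.0, 265.0]] [[160.0, 94.0], [260.0, 103.0]]
1.7 [[282.0, 193.0], [281.0, 263.0]] [[160.0, 102.0], [260.0, 111.0]]
1.8 [[281.0, 192.0], [280.0, 260.0]] [[160.0, 110.0], [260.0, 120.0]]
1.9 [[279.0, 191.0], [278.0, 258.0]] [[159.0, 119.0], [259.0, 128.0]]
2.0 [[277.0, 189.0], [276.0, 256.0]] [[158.0, 127.0], [259.0, 137.0]]
2.1 [[274.0, 188.0], [274.0, 253.0]] [[157.0, 135.0], [258.0, 145.0]]
2.2 [[271.0, 187.0], [271.0, 252.0]] [[156.0, 144.0], [257.0, 153.0]]
```

```bash
python3 - <<'E'
from h import *
p=np.load("pose.npy");o=ctrl.get_obs();a=1.88
g=clamp(p,(-.1735,.05*np.sin(a),.104+.05*np.cos(a)+.012))[0];print(g,shift(o,g,p,p[2]+np.pi))
E
```

```text
[ 0.39297176 -0.21311884  0.10078499] (array([-0.12,  0.31, 13.93]), np.float64(0.5))
```

```bash
python3 -m pendant '[[-0.1,0.3,2,0.5],[-0.1,0.3,4,0.5],[-0.1,0.3,6,0.5],[-0.1,0.3,8,0.5],[-0.1,0.3,10,0.5],[-0.1,0.3,12,0.5],[-0.1,0.3,13,0.5],[-0.1,0.3,13.9,0.5],[-0.1,0.3,13.9,0.5],[-0.1,0.3,13.9,0.5]]' 0.55;  python3 - <<'E'
from h import *
cv2.imwrite("pics/w2.png",imaging.camera("wrist")[:,:,::-1])
E
```

```text
time_s: 2.98
eef_pos: [0.393, -0.2134, 0.1015]
eef_rot: [-0.0, 0.112, 0.994, 0.0]
wrist_force: [-0.6, -0.5, 0.1]
opening: 0.547
grasp_force: 0.0
```

View pics/w2.png

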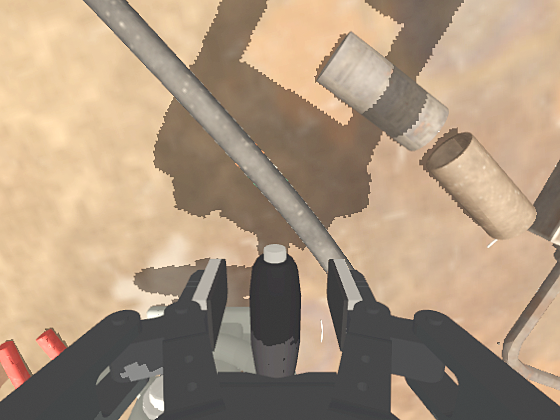

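```bash
python3 -m pendant '[[0,0,0,0],[0,0,0,0],[0,0,0,0],[0,0,0,0],[0,0,0,0],[0,0,0,0]]' 0
```

```text
time_s: 3.53
eef_pos: [0.3934, -0.2144, 0.102]
eef_rot: [0.001, 0.111, 0.994, -0.001]
wrist_force: [-1.9, -5.4, 3.4]
opening: 0.246
grasp_force: 58.7
```

```bash
cat > arc.py <<'E'
import sys,numpy as np
a0,d,n=map(float,sys.argv[1:4]);a=np.radians(a0+d*np.arange(1,n+1));b=np.radians(a0)
print([[round(x,2) for x in r] for r in np.c_[0*a,5*(np.sin(a)-np.sin(b)),5*(np.cos(b)-np.cos(a)),0*a].tolist()])
E
python3 arc.py 108 8 6
```

```text
[[0.0, -0.26, 0.65, 0.0], [0.0, -0.61, 1.25, 0.0], [0.0, -1.04, 1.8, 0.0], [0.0, -1.54, 2.29, 0.0], [0.0, -2.11, 2.7, 0.0], [0.0, -2.72, 3.02, 0.0]]
```

```bash
python3 -m pendant '[[0,-0.26,0.65,0],[0,-0.61,1.25,0],[0,-1.04,1.8,0],[0,-1.54,2.29,0],[0,-2.11,2.7,0],[0,-2.72,3.02,0]]'; python3 -m pendant '[[0,0,0,0]]';python3 arc.py 156 8 12
```

```text
time_s: 4.03
eef_pos: [0.3874, -0.241, 0.0719]
eef_rot: [0.001, 0.111, 0.994, -0.001]
wrist_force: [-4.2, -2.0, 12.3]
opening: 0.248
grasp_force: 59.7
time_s: 4.12
eef_pos: [0.3872, -0.2418, 0.0717]
eef_rot: [0.001, 0.112, 0.994, -0.001]
wrist_force: [-2.3, -5.1, 6.2]
opening: 0.247
grasp_force: 59.1
[[0.0, -0.66, 0.24, 0.0], [0.0, -1.34, 0.38, 0.0], [0.0, -2.03, 0.43, 0.0], [0.0, -2.73, 0.38, 0.0], [0.0, -3.41, 0.24, 0.0], [0.0, -4.07, 0.0, 0.0], [0.0, -4.68, -0.33, 0.0], [0.0, -5.25, -0.74, 0.0], [0.0, -5.75, -1.22, 0.0], [0.0, -6.18, -1.77, 0.0], [0.0, -6.53, -2.38, 0.0], [0.0, -6.79, -3.02, 0.0]]
```

```bash
python3 -m pendant '[[0,-0.66,0.24,0],[0,-1.34,0.38,0],[0,-2.03,0.43,0]]'; python3 arc.py 180 8 12
```

```text
time_s: 4.37
eef_pos: [0.3831, -0.26, 0.0677]
eef_rot: [0.001, 0.111, 0.994, 0.0]
wrist_force: [0.2, 3.4, 11.6]
opening: 0.252
grasp_force: 59.7
[[0.0, -0.7, -0.05, 0.0], [0.0, -1.38, -0.19, 0.0], [0.0, -2.03, -0.43, 0.0], [0.0, -2.65, -0.76, 0.0], [0.0, -3.21, -1.17, 0.0], [0.0, -3.72, -1.65, 0.0], [0.0, -4.15, -2.2, 0.0], [0.0, -4.49, -2.81, 0.0], [0.0, -4.76, -3.45, 0.0], [0.0, -4.92, -4.13, 0.0], [0.0, -5.0, -4.83, 0.0], [0.0, -4.97, -5.52, 0.0]]
```

```bash
python3 -m pendant '[[0,-0.7,-0.05,0],[0,-1.38,-0.19,0],[0,-2.03,-0.43,0],[0,-2.65,-0.76,0],[0,-3.21,-1.17,0],[0,-3.72,-1.65,0],[0,-4.15,-2.2,0],[0,-4.49,-2.81,0],[0,-4.76,-3.45,0],[0,-4.92,-4.13,0],[0,-5,-4.83,0],[0,-4.97,-5.52,0]]'; python3 arc.py 276 12 12
```

```text
time_s: 5.37
eef_pos: [0.3719, -0.3092, 0.1223]
eef_rot: [0.001, 0.112, 0.994, -0.001]
wrist_force: [1.9, -5.9, -3.2]
opening: 0.243
grasp_force: 59.4
[[0.0, 0.22, -1.02, 0.0], [0.0, 0.64, -1.98, 0.0], [0.0, 1.26, -2.82, 0.0], [0.0, 2.03, -3.52, 0.0], [0.0, 2.94, -4.05, 0.0], [0.0, 3.93, -4.37, 0.0], [0.0, 4.97, -4.48, 0.0], [0.0, 6.01, -4.37, 0.0], [0.0, 7.01, -4.05, 0.0], [0.0, 7.91, -3.52, 0.0], [0.0, 8.69, -2.82, 0.0], [0.0, 9.3, -1.98, 0.0]]
```

```bash
python3 -m pendant '[[0,0.22,-1.02,0],[0,0.64,-1.98,0],[0,1.26,-2.82,0],[0,2.03,-3.52,0],[0,2.94,-4.05,0],[0,3.93,-4.37,0],[0,4.97,-4.48,0],[0,6.01,-4.37,0],[0,7.01,-4.05,0],[0,7.91,-3.52,0],[0,8.69,-2.82,0],[0,9.3,-1.98,0]]'; python3 arc.py 60 12 12
```

```text
time_s: 6.37
eef_pos: [0.3926, -0.2172, 0.1411]
eef_rot: [0.001, 0.111, 0.994, -0.001]
wrist_force: [2.2, -11.3, -4.2]
opening: 0.245
grasp_force: 59.4
[[0.0, 0.43, 0.95, 0.0], [0.0, 0.64, 1.98, 0.0], [0.0, 0.64, 3.02, 0.0], [0.0, 0.43, 4.05, 0.0], [0.0, 0.0, 5.0, 0.0], [0.0, -0.61, 5.85, 0.0], [0.0, -1.39, 6.55, 0.0], [0.0, -2.3, 7.07, 0.0], [0.0, -3.29, 7.39, 0.0], [0.0, -4.33, 7.5, 0.0], [0.0, -5.37, 7.39, 0.0], [0.0, -6.36, 7.07, 0.0]]
```

```bash
python3 -m pendant '[[0,0.43,0.95,0],[0,0.64,1.98,0],[0,0.64,3.02,0],[0,0.43,4.05,0],[0,0,5,0],[0,-0.61,5.85,0],[0,-1.39,6.55,0],[0,-2.3,7.07,0],[0,-3.29,7.39,0],[0,-4.33,7.5,0],[0,-5.37,7.39,0],[0,-6.36,7.07,0]]'; python3 arc.py 204 12 12
```

```text
time_s: 7.37
eef_pos: [0.3789, -0.2783, 0.0711]
eef_rot: [0.001, 0.112, 0.994, 0.001]
wrist_force: [6.9, 5.1, 7.7]
opening: 0.245
grasp_force: 60.5
[[0.0, -0.91, -0.52, 0.0], [0.0, -1.68, -1.22, 0.0], [0.0, -2.3, -2.07, 0.0], [0.0, -2.72, -3.02, 0.0], [0.0, -2.94, -4.05, 0.0], [0.0, -2.94, -5.09, 0.0], [0.0, -2.72, -6.11, 0.0], [0.0, -2.3, -7.07, 0.0], [0.0, -1.68, -7.91, 0.0], [0.0, -0.91, -8.61, 0.0], [0.0, 0.0, -9.14, 0.0], [0.0, 0.99, -9.46, 0.0]]
```

```bash
python3 -m pendant '[[0,-0.91,-0.52,0],[0,-1.68,-1.22,0],[0,-2.3,-2.07,0],[0,-2.72,-3.02,0],[0,-2.94,-4.05,0],[0,-2.94,-5.09,0],[0,-2.72,-6.11,0],[0,-2.3,-7.07,0],[0,-1.68,-7.91,0],[0,-0.91,-8.61,0],[0,0,-9.14,0],[0,0.99,-9.46,0]]'; python3 arc.py 348 11 12
```

```text
time_s: 8.37
eef_pos: [0.3806, -0.2707, 0.1668]
eef_rot: [0.001, 0.111, 0.994, -0.002]
wrist_force: [-0.2, -5.0, 7.3]
opening: 0.248
grasp_force: 60.7
[[0.0, 0.95, -0.11, 0.0], [0.0, 1.91, -0.03, 0.0], [0.0, 2.83, 0.22, 0.0], [0.0, 3.69, 0.65, 0.0], [0.0, 4.45, 1.23, 0.0], [0.0, 5.08, 1.95, 0.0], [0.0, 5.57, 2.78, 0.0], [0.0, 5.89, 3.68, 0.0], [0.0, 6.03, 4.63, 0.0], [0.0, 5.99, 5.59, 0.0], [0.0, 5.77, 6.52, 0.0], [0.0, 5.37, 7.39, 0.0]]
```

```bash
python3 -m pendant '[[0,0.95,-0.11,0],[0,1.91,-0.03,0],[0,2.83,0.22,0],[0,3.69,0.65,0],[0,4.45,1.23,0],[0,5.08,1.95,0],[0,5.57,2.78,0],[0,5.89,3.68,0],[0,6.03,4.63,0],[0,5.99,5.59,0],[0,5.77,6.52,0],[0,5.37,7.39,0]]'; python3 arc.py 120 3 12
```

```text
time_s: 9.37
eef_pos: [0.3924, -0.2189, 0.0916]
eef_rot: [0.001, 0.111, 0.994, -0.002]
wrist_force: [-3.7, -11.0, 9.5]
opening: 0.247
grasp_force: 61.2
[[0.0, -0.14, 0.22, 0.0], [0.0, -0.29, 0.44, 0.0], [0.0, -0.44, 0.65, 0.0], [0.0, -0.61, 0.85, 0.0], [0.0, -0.79, 1.04, 0.0], [0.0, -0.98, 1.22, 0.0], [0.0, -1.18, 1.39, 0.0], [0.0, -1.39, 1.55, 0.0], [0.0, -1.61, 1.69, 0.0], [0.0, -1.83, 1.83, 0.0], [0.0, -2.06, 1.96, 0.0], [0.0, -2.3, 2.07, 0.0]]
```

```bash
python3 -m pendant '[[0,-0.14,0.22,0],[0,-0.29,0.44,0],[0,-0.44,0.65,0],[0,-0.61,0.85,0],[0,-0.79,1.04,0]]'; python3 -m pendant '[[0,-0.19,0.18,0]]';python3 -m pendant '[[0,-0.2,0.17,0]]'; python3 -m pendant '[[0,-0.21,0.16,0]]'
```

```text
time_s: 9.78
eef_pos: [0.3906, -0.2267, 0.0818]
eef_rot: [0.001, 0.111, 0.994, -0.002]
wrist_force: [-1.6, -6.6, 11.0]
opening: 0.247
grasp_force: 61.3
time_s: 9.87
eef_pos: [0.3902, -0.2285, 0.08]
eef_rot: [0.001, 0.111, 0.994, -0.002]
wrist_force: [-2.2, -6.9, 10.7]
opening: 0.245
grasp_force: 61.3
time_s: 9.95
eef_pos: [0.39, -0.2294, 0.0789]
eef_rot: [0.001, 0.111, 0.994, -0.0]
wrist_force: [-3.4, 10.1, 39.5]
opening: 0.244
grasp_force: 64.2
time_s: 10.03
eef_pos: [0.39, -0.2299, 0.0783]
eef_rot: [0.0, 0.111, 0.994, 0.001]
wrist_force: [-3.9, 21.1, 55.4]
opening: 0.248
grasp_force: 66.0
```

```bash
python3 arc.py 144 -8.6 11
```

```text
[[0.0, 0.57, -0.48, 0.0], [0.0, 1.06, -1.05, 0.0], [0.0, 1.47, -1.68, 0.0], [0.0, 1.77, -2.37, 0.0], [0.0, 1.97, -3.09, 0.0], [0.0, 2.06, -3.84, 0.0], [0.0, 2.03, -4.59, 0.0], [0.0, 1.9, -5.32, 0.0], [0.0, 1.65, -6.03, 0.0], [0.0, 1.3, -6.69, 0.0], [0.0, 0.86, -7.3, 0.0]]
```

```bash
python3 -m pendant '[[0,0.57,-0.48,0],[0,1.06,-1.05,0],[0,1.47,-1.68,0],[0,1.77,-2.37,0],[0,1.97,-3.09,0],[0,2.06,-3.84,0],[0,2.03,-4.59,0],[0,1.9,-5.32,0],[0,1.65,-6.03,0],[0,1.3,-6.69,0],[0,0.86,-7.3,0],[0,0.86,-7.3,0]]'
```

```text
time_s: 11.03
eef_pos: [0.3914, -0.2226, 0.1491]
eef_rot: [0.001, 0.111, 0.994, -0.0]
wrist_force: [5.3, -2.4, 1.7]
opening: 0.245
grasp_force: 60.2
```

```bash
python3 -m pendant '[[0,0,0,0],[0,0,0,0],[0,0,0,0],[0,0,-1.5,0],[0,0,-4,0],[0,0,-7,0],[0,0,-10,0],[0,0,-12,0],[0,0,-12,0]]' 0.6;  python3 - <<'E'
from h import *
p=np.load("pose.npy");o=ctrl.get_obs();print(p)
for x in (.03,.04,.05,.06,.07): print(x,((project("side",clamp(p,(x,-.012,.172)))-(160,170))*3).round())
g=clamp(p,(.045,0,.26))[0];print(g,shift(o,g,p,p[2]+np.pi/2))
cv2.imwrite("pics/s3.png",cv2.resize(imaging.camera("side")[150:330,130:450,::-1],None,fx=2.5,fy=2.5))
E
```

```text
time_s: 11.78
eef_pos: [0.3921, -0.2234, 0.2732]
eef_rot: [0.002, 0.111, 0.994, -0.002]
wrist_force: [0.3, 0.2, -0.2]
opening: 0.598
grasp_force: 0.0
[ 0.55135163 -0.29848025 -0.22641487]
0.03 [[511.  49.]]
0.04 [[531.  50.]]
0.05 [[550.  52.]]
0.06 [[570.  54.]]
0.07 [[590.  55.]]
[ 0.59520312 -0.30858209  0.26      ] (array([-21.68,  -3.82,   1.44]), np.float64(90.2))
```

View pics/s3.png

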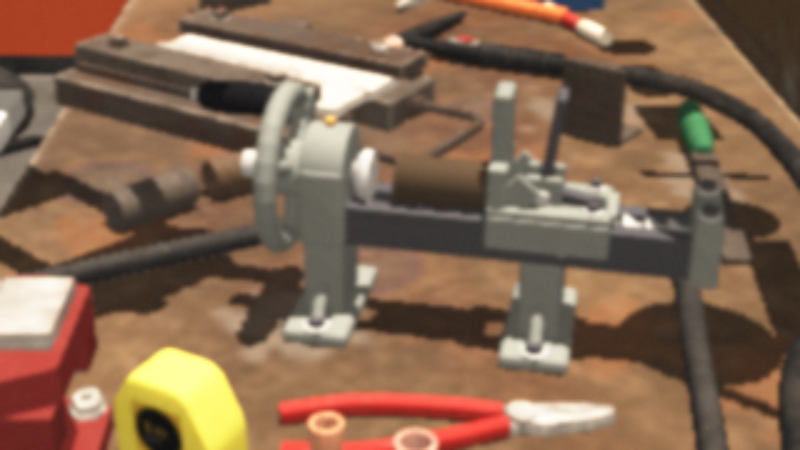

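```bash
python3 -m pendant '[[-2,-0.4,0,7],[-4,-0.8,0,14],[-6,-1.2,0,21],[-8,-1.6,0,28],[-10,-2,0,35],[-12,-2.4,0,42],[-14,-2.7,0,49],[-16,-3,0,56],[-18,-3.2,0,63],[-20,-3.5,0.4,70],[-21,-3.7,0.8,77],[-22,-3.8,1.4,84]]' 0.85; python3 -m pendant '[[0,0,0,6.2],[0,0,0,6.2],[0,0,0,6.2]]'; python3 - <<'E'
from h import *
o=ctrl.get_obs();print(o["q"],o["eef_pos"]);np.save("o2.npy",o,allow_pickle=True)
cv2.imwrite("pics/w3.png",imaging.camera("wrist")[:,:,::-1])
E
```

```text
time_s: 12.83
eef_pos: [0.5969, -0.3078, 0.2522]
eef_rot: [-0.002, 0.75, 0.662, -0.0]
wrist_force: [0.8, -0.3, -0.2]
opening: 0.85
grasp_force: 0.0
time_s: 13.08
eef_pos: [0.5961, -0.3075, 0.2528]
eef_rot: [-0.002, 0.781, 0.624, -0.001]
wrist_force: [0.8, -0.6, 0.4]
opening: 0.849
grasp_force: 0.0
[-6.52761402e-01  3.93244155e-01  1.34176570e+00 -1.14732909e-05
  1.41070952e+00 -4.29624959e-01] [ 0.59608722 -0.3074689   0.25279663]
```

View pics/w3.png

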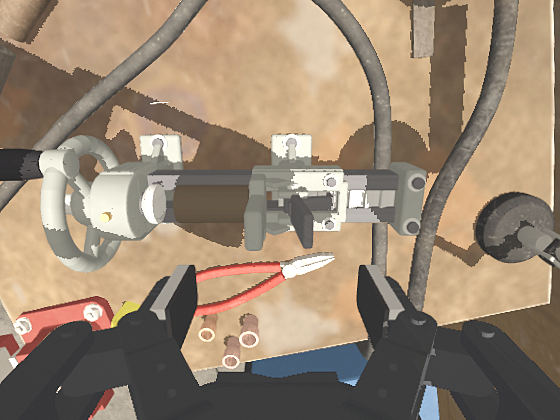

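```bash
python3 - <<'E'
from h import *
o=np.load("o2.npy",allow_pickle=True).item();p=np.load("pose.npy")
M=np.array([[np.cos(p[2]),np.sin(p[2])],[-np.sin(p[2]),np.cos(p[2])]])
for uv in [(246,249),(262,249),(263,211),(313,247),(299,247),(290,200)]:
    w=onz("wrist",uv,.172,o);print(uv,w.round(4),(M@(w[:2]-p[:2])).round(4), "tool",(Rt(o).T@(w-o["eef_pos"])*100).round(2))
E
```

```text
(246, 249) [ 0.5725 -0.3151  0.172 ] [ 0.0243 -0.0114] tool [-1.28 -2.1   8.09]
(262, 249) [ 0.5828 -0.3174  0.172 ] [ 0.0349 -0.0114] tool [-1.28 -1.05  8.08]
(263, 211) [ 0.5895 -0.292   0.172 ] [0.0358 0.0148] tool [ 1.35 -0.95  8.09]
(313, 247) [ 0.6158 -0.3234  0.172 ] [ 0.0684 -0.0098] tool [-1.13  2.31  8.07]
(299, 247) [ 0.6068 -0.3214  0.172 ] [ 0.0592 -0.0098] tool [-1.13  1.39  8.07]
(290, 200) [ 0.6078 -0.2887  0.172 ] [0.0528 0.0222] tool [2.07 0.76 8.08]
```

```bash
python3 -m pendant '[[0,-0.5,1.5,0],[0,-0.5,3.5,0],[0,-0.5,5.5,0],[0,-0.5,7.5,0],[0,-0.5,8.7,0],[0,-0.5,9.7,0],[0,-0.5,9.7,0],[0,-0.5,9.7,0]]'; python3 -m pendant '[[0,0,0,0],[0,0,0,0],[0,0,0,0],[0,0,0,0],[0,0,0,0],[0,0,0,0],[0,0,0,0]]' 0
```

```text
time_s: 13.8
eef_pos: [0.592, -0.3071, 0.1584]
eef_rot: [-0.0, 0.782, 0.623, -0.0]
wrist_force: [-0.4, -0.1, 0.5]
opening: 0.851
grasp_force: 0.0
time_s: 14.38
eef_pos: [0.5934, -0.308, 0.1612]
eef_rot: [0.002, 0.782, 0.623, 0.001]
wrist_force: [-2.9, 2.1, 7.2]
opening: 0.347
grasp_force: 60.4
```

```bash
python3 -m pendant '[[0,0.5,0,0],[0,1,0,0],[0,1.5,0,0],[0,2,0,0],[0,2.5,0,0],[0,3,0,0],[0,3.4,0,0],[0,3.8,0,0],[0,3.8,0,0]]'; python3 -m pendant '[[0,0.2,0,0],[0,0.4,0,0]]'; python3 -m pendant '[[0,0.2,0,0]]'
```

```text
time_s: 15.13
eef_pos: [0.6309, -0.3164, 0.1612]
eef_rot: [0.002, 0.782, 0.623, 0.001]
wrist_force: [-1.7, 1.7, 6.3]
opening: 0.344
grasp_force: 59.9
time_s: 15.3
eef_pos: [0.6311, -0.3165, 0.1611]
eef_rot: [-0.002, 0.782, 0.623, -0.002]
wrist_force: [-26.1, 8.8, 19.1]
opening: 0.345
grasp_force: 75.5
time_s: 15.38
eef_pos: [0.6312, -0.3165, 0.1611]
eef_rot: [-0.004, 0.782, 0.623, -0.003]
wrist_force: [-35.5, 11.5, 24.8]
opening: 0.345
grasp_force: 82.1
```

```bash
python3 -m pendant '[[0,-0.5,0,0],[0,-0.5,0,0]]'; python3 - <<'E'
from h import *
s=imaging.camera("side")[150:310,180:440,::-1];t=imaging.camera("top")[110:290,225:345,::-1]
a=cv2.resize(s,None,fx=2,fy=2);b=cv2.resize(t,None,fx=2,fy=2)
c=np.zeros((360,760,3),np.uint8);c[:320,:520]=a;c[:,520:]=b;cv2.imwrite("pics/s4.png",c)
E
```

```text
time_s: 15.55
eef_pos: [0.6309, -0.3165, 0.1612]
eef_rot: [0.002, 0.782, 0.623, 0.001]
wrist_force: [-3.4, 2.8, 6.9]
opening: 0.348
grasp_force: 61.6
```

View pics/s4.png

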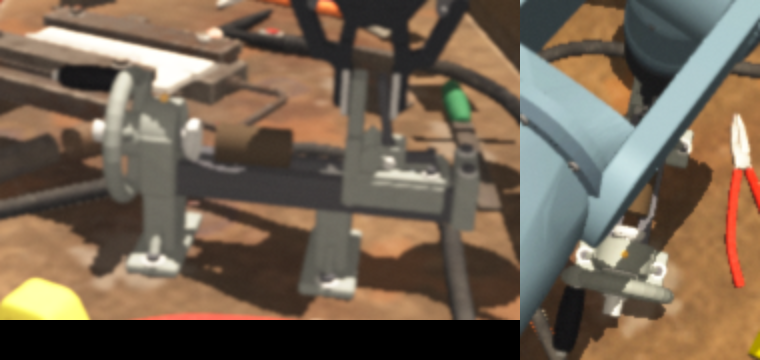

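```bash
python3 -m pendant '[[0,0,0,0],[0,0,0,0],[0,0,0,0],[0,0,0,0],[0,0,-1.5,0],[0,0,-4,0],[0,0,-7,0],[0,0,-10,0],[0,0,-12,0],[0,0,-12,0],[0,0,-12,0]]' 0.85; python3 - <<'E'
from h import *
o=ctrl.get_obs();print(o["eef_pos"]);np.save("o3.npy",o,allow_pickle=True)
w=imaging.camera("wrist")[:,:,::-1]
s=cv2.resize(imaging.camera("side")[150:310,180:440,::-1],(480,295))
c=np.zeros((580,800,3),np.uint8);c[:285,:560]=w[60:345];c[285:,:480]=s;cv2.imwrite("pics/f.png",c)
E
```

```text
time_s: 16.57
eef_pos: [0.6307, -0.3164, 0.2813]
eef_rot: [0.002, 0.783, 0.623, 0.001]
wrist_force: [-0.3, 1.0, -0.6]
opening: 0.848
grasp_force: 0.0
[ 0.6307044  -0.31642749  0.28133667]
```

View pics/f.png

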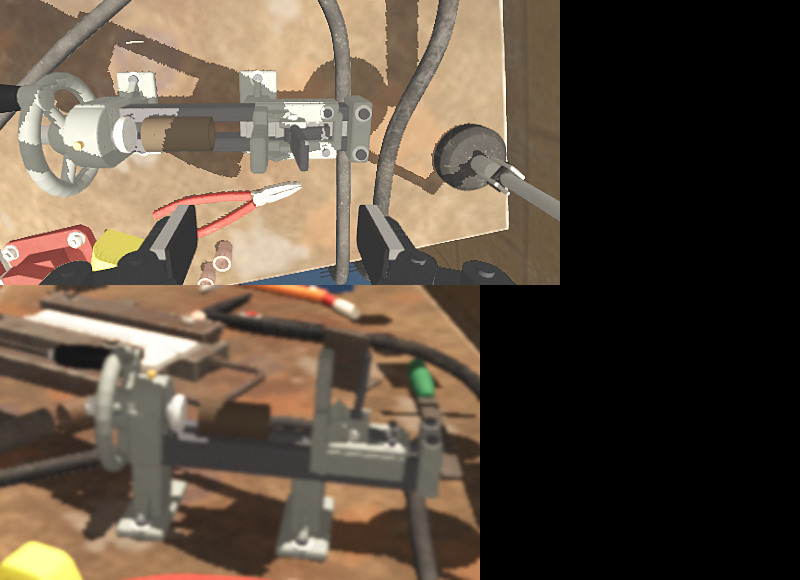

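```bash
python3 - <<'E'
from h import *
o=np.load("o3.npy",allow_pickle=True).item();p=np.load("pose.npy")
M=np.array([[np.cos(p[2]),np.sin(p[2])],[-np.sin(p[2]),np.cos(p[2])]])
for uv,z in [((251,231),.172),((267,231),.172),((311,229),.172),((336,160),.1),((343,160),.113),((349,160),.113),((371,160),.113)]:
    w=onz("wrist",uv,z,o);print(uv,(M@(w[:2]-p[:2])).round(4))
E
```

```text
(251, 231) [ 0.062  -0.0108]
(267, 231) [ 0.0738 -0.0108]
(311, 229) [ 0.1063 -0.0093]
(336, 160) [0.1352 0.0306]
(343, 160) [0.139  0.0326]
(349, 160) [0.1442 0.0326]
(371, 160) [0.1635 0.0326]
```

```bash
python3 -m pendant '[[0,-0.1,3,0],[0,-0.1,6,0],[0,-0.1,9,0],[0,-0.1,11,0],[0,-0.1,12.2,0],[0,-0.1,12.2,0]]'; python3 -m pendant '[[0,0,0,0],[0,0,0,0],[0,0,0,0],[0,0,0,0],[0,0,0,0],[0,0,0,0],[0,0,0,0]]' 0;  python3 -m pendant '[[0,0.2,0,0],[0,0.4,0,0],[0,0.5,0,0]]'; python3 -m pendant '[[0,0.1,0,0],[0,0.1,0,0]]'
```

```text
time_s: 17.17
eef_pos: [0.6266, -0.314, 0.1508]
eef_rot: [-0.004, 0.783, 0.623, -0.001]
wrist_force: [-0.4, 0.1, -0.2]
opening: 0.852
grasp_force: 0.0
time_s: 17.75
eef_pos: [0.6307, -0.3166, 0.16]
eef_rot: [0.003, 0.782, 0.623, 0.001]
wrist_force: [-1.6, 2.2, 5.4]
opening: 0.347
grasp_force: 60.6
time_s: 18.0
eef_pos: [0.6312, -0.3167, 0.1598]
eef_rot: [-0.002, 0.782, 0.623, -0.002]
wrist_force: [-29.1, 8.8, 17.8]
opening: 0.35
grasp_force: 79.5
time_s: 18.17
eef_pos: [0.6312, -0.3167, 0.1598]
eef_rot: [-0.003, 0.783, 0.623, -0.003]
wrist_force: [-29.6, 9.2, 20.2]
opening: 0.346
grasp_force: 81.0
```

```bash
python3 -m pendant '[[0,-0.5,0,0],[0,-0.5,0,0]]'; python3 -m pendant '[[0,0,0,0],[0,0,0,0],[0,0,0,0],[0,0,0,0],[0,0,-1.5,0],[0,0,-4,0],[0,0,-7,0],[0,0,-10,0],[0,0,-12,0],[0,0,-12,0],[0,0,-12,0]]' 0.85; python3 -c "
from bench import workorder
print(workorder.hand_in())"
```

```text
time_s: 18.33
eef_pos: [0.6309, -0.3167, 0.16]
eef_rot: [0.003, 0.783, 0.623, 0.001]
wrist_force: [-6.0, 2.5, 7.7]
opening: 0.344
grasp_force: 63.1
time_s: 19.25
eef_pos: [0.6307, -0.3164, 0.2793]
eef_rot: [0.002, 0.782, 0.623, 0.001]
wrist_force: [-1.2, 0.5, -1.0]
opening: 0.851
grasp_force: 0.0
the job is handed in; nothing more can be done
None
```

The job is handed in at 19 s: I wound the handwheel to its open stop and backed it off a quarter turn, then lifted the pawl and drew the jaw back to a hard stop (about 39 mm by the arm's reading against the nominal 42 mm; a second pull ended at the same place), and the stub was still on the rails in the last picture, taken before that second pull.

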